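# Rack the washed beaker on the free drying post

## Robot

A 6-joint arm with a two-finger parallel gripper is mounted at the origin on the work surface; the furniture and walls round the work are solid. World frame = base frame: x ahead of the robot, y to its left, z up, the work surface at z = 0. Lengths are in m, angles in degrees, forces in N, time in s.
With the tool pointing down it reaches from about 0.25 to 0.725 m from the base axis. Payload 4 kg.
Tool frame: the origin (TCP) lies midway between the tips of the shut fingers; the grasp point (between the pads) lies manip.grasp_offset behind it (manip.grasp_offset is the distance from the TCP to the grasp point, in m); z points along the fingers, y is the line along which they close (so a half turn about z gives the same grasp; the last joint's range is limited). The gripper opens to 85 mm and grips with 20 to 120 N. Pads are 22 mm wide; open, the fingers measure 114 mm over their backs; the gripper's body (76 mm by 85 mm) begins 54 mm behind the grasp point. The pads swing forward as they close: fully open they stand 13 mm farther back than shut.
Start: joints at [76.547, 13.785, 0.286, 76.501, 0, 90], TCP at [0.116, 0.486, 0.203] pointing down, gripper open.
Joint ranges: [-155.79, 155.79], [-60.16, 107.12], [-62.33, 73.08], [-114, 123.19], [-81.49, 82.49], [-180, 180]. Speed limits (degrees/s): [159.86, 159.86, 180, 180, 180, 180].

## Interface

Orientations are given as [roll, pitch, yaw] about the fixed x, y, z axes, in that order (R = Rz(yaw) Ry(pitch) Rx(roll)).
In Python, from bench import manip gives the robot as it stands.
- The arm moves only by the tool servo_tool, never from a script. Its argument "deltas" is one flat list of numbers, 4 for each row, row after row: the shift along the tool's x, y, z in units of 500 mm (1.0 is 500 mm), then the turn about the tool's z in units of pi/2 rad (1.0 is pi/2 rad). In form: [tx, ty, tz, turn, tx, ty, tz, turn, ...]. A call has 1 to 12 rows; each row is the pose to reach, as a shift and turn from the pose commanded when the call began, along the tool's axes at that moment; what a row does not reach only later rows make up. A row lasts 1/8 s, in which the tool goes at most 62.5 mm and 10.7 degrees, less where a joint would pass 70% of its speed; a pose out of reach is approached as far as the arm can. A call with a number of a shift or a turn outside -1 to 1 is refused whole. A call with a gripper value outside its range is refused whole. "hand" is the opening, from 0 (shut) to 1 (fully open), set as the call begins (left out, the last holds). The fingers move at their own pace and stop on an object; "force" is the grip in N (left out, the last holds). Time passes only in rows, so rows that repeat a pose let the fingers close. It gives the time, the measured TCP pose, the force, the opening and the grip force at its end, in the units of the state.
- manip.state(): the state, without advancing time (a new reading comes with each control period).
- manip.capture(name): name is "side" or "top" or "wrist"; returns (picture, depth): 384x512x3 uint8, blue, green, red; 384x512 float32, m along the optical axis (not along the pixel's ray), 0 where there is no reading.
- manip.camera_params(name): a dict with "fx", "fy", "cx", "cy" (pixels), "cam_to_world" (4x4, takes a point from camera to world coordinates); the wrist camera has in their place "tool_from_camera" (4x4, takes a point from camera to tool coordinates, whose origin is the TCP and whose axes are the flange's). Camera axes: x right, y down, z forward; pixel columns grow to the right and rows downward; lengths in m; the calibration is good to about 2 mm. The wrist camera is an equidistant fisheye: a pixel r from the principal point sees the ray r / f radians off the axis. A picture is of the moment at which its call begins: read the wrist's pose just before it. camera_params takes no time and is no camera call.
- manip.close_job(): hands the job in; it is judged then, once.
Trained networks look in the newest picture that a camera, given by its name, has taken for a name from the list of things; names that differ only in an ending like _2 or _b are one class to them, and where a whole thing is asked for, a point or a joint stands for the part that bears it (a point fixed in the world has none). Each returns a list of dicts, best first, with "p" (0 to 1); they miss things now and then, are a little off and sometimes report something else, mostly with a low value. They report only what shows in the picture. A call takes as long as a camera call. They do not tell look-alikes from the thing itself.
- manip.boxes_of(camera, target): "centre" ([x, y, z] in m, in world coordinates, good to about 4 mm: the middle of the surface that is visible of it).
The state is a dict: "t": time; "joints": joint angles; "qvel": joint speeds; "joint_efforts": joint torques, N m; "tcp_pos": TCP position; "ee_rot": TCP orientation; "wrist_force": force on the tool from outside, world axes, zero at the start; "wrist_torque": the same for the moment, N m; "opening": finger opening in m; "grasp_force": force on a finger pad.
Only numpy, scipy, OpenCV 4.12 (cv2) and the standard library are available. Lean on these libraries where they do the work, as an engineer would, in place of code of your own. Each camera call takes 0.05 s, during which the arm holds its last target. There are 200 camera calls.

## Task

Take the washed glass beaker that lies on its side in the little wire cradle and put it upside down over the one slim post of the drying board that is still free, so that its rim stands level on the board's ribs. Set it down gently rather than letting it fall, let go, and leave the two beakers already drying where they are.

Things in the scene. Friction and masses are not known exactly. Their poses are not given: they have to be found in the camera images.
- beaker_1: the washed beaker, lying level on its side in the wire cradle with its axis 48 mm above the table: small clear glass beaker, 52 mm outside diameter, 66 mm tall, wall about 2 mm (bore 46 mm, 63 mm deep), mass about 60 g, with a small spout; origin at the centre of the outside of its base, own z axis runs from the base to the open mouth
- beaker_2: a beaker already drying upside down over a slim post of the board, base uppermost: same kind and size as beaker_1, origin at the centre of its base (on top as it stands), own z towards its mouth (down)
- beaker_3: a second beaker already drying upside down over another slim post: same kind, size and frame as beaker_2
- cradle: fixed steel wire cradle, 72 x 34 x 25 mm: two rails 28 mm apart along its x axis, 25 mm high, on which beaker_1 lies; origin on the table under its centre; its x axis points the way the beaker's mouth points. The fingers pass outside it on both sides of the beaker
- drying_board: fixed white plastic board, 100 x 400 mm, low rim; two ribs along its y axis (32 mm apart, tops 16 mm above the table) carry the beakers' rims. Four white posts in a row along y, 100 mm apart, at places 1 to 4: three slim (20 mm diameter, 50 mm above the ribs; a beaker goes over them), one wide; which stands where changes. Origin on the table under its centre
- wide_post: the wide white post, 60 mm diameter, 50 mm high, for flasks: a beaker does not go over it; origin at the centre of its foot, 16 mm above the table
- place_1 (a point): centre of place 1 on the board at the height of the ribs' tops (16 mm above the table), the foot of whichever post stands there; places count from the right end (board's -y) to the left
- place_2 (a point): centre of place 2 on the board at the height of the ribs' tops (16 mm above the table), the foot of whichever post stands there; places count from the right end (board's -y) to the left
- place_3 (a point): centre of place 3 on the board at the height of the ribs' tops (16 mm above the table), the foot of whichever post stands there; places count from the right end (board's -y) to the left
- place_4 (a point): centre of place 4 on the board at the height of the ribs' tops (16 mm above the table), the foot of whichever post stands there; places count from the right end (board's -y) to the left
Not all that is in view belongs to the job. Leave any green or pink look-alike of the beaker_2 alone.

How it is judged:
By the outcome, as a careful person would: the job done as asked, in the order asked, and still so for the second after the job is handed in, with the robot touching nothing.
It also fails if it takes over 38 s, if anything falls off the work surface, if the arm or the gripper's body presses on something with over 40 N, if the wrist force passes 120 N, or if a joint passes its speed limit or range.

## Working session

There is one attempt and no reset: what is moved stays moved. The work goes in short steps, Python scripts to look and compute and a tool call to move; the robot and the scene stay as the last step left them, time stands still between calls to the robot, and variables do not carry over. Pictures are saved under pics/ and viewed, at most 11 in all, crops included, and the job is handed in when it is done.

Besides the shell and the picture viewer there is one more tool, called as name(argument=value, ...) on one line, values as JSON. servo_tool: Moves the arm, as the interface text tells. Its arguments: {"type":"object","properties":{"deltas":{"type":"array","items":{"type":"number","minimum":-1,"maximum":1}},"hand":{"type":"number"},"force":{"type":"number"}},"required":["deltas"]}

```bash
mkdir -p pics; ls; cat > h.py <<'E'
import numpy as np, cv2
from bench import manip
def px2w(cam,u,v,d):
    p=manip.camera_params(cam); c=np.array([(u-p['cx'])/p['fx']*d,(v-p['cy'])/p['fy']*d,d,1]); return (np.array(p['cam_to_world'])@c)[:3]
def w2px(cam,w):
    p=manip.camera_params(cam); c=np.linalg.inv(np.array(p['cam_to_world']))@np.r_[w,1]; return c[0]/c[2]*p['fx']+p['cx'],c[1]/c[2]*p['fy']+p['cy'],c[2]
E
python3 - <<'E'
from h import *
for c in('top','side'):
    im,d=manip.capture(c); cv2.imwrite(f'pics/{c}0.png',im); np.save(f'{c}0.npy',d)
    p=manip.camera_params(c); print(c,p['fx'],np.round(p['cam_to_world'],3).tolist())
    for t in('beaker_1','cradle','drying_board','wide_post'):
        for b in manip.boxes_of(c,t): print(c,t,round(b['p'],2),np.round(b['centre'],3))
print(manip.grasp_offset,manip.state())
E
```

```text
pics
top 397.8305933417565 [[0.025, -0.995, 0.102, 0.434], [-1.0, -0.024, 0.006, 0.21], [-0.003, -0.102, -0.995, 0.953], [0.0, 0.0, 0.0, 1.0]]
top beaker_1 0.89 [0.591 0.428 0.066]
top beaker_1 0.71 [0.433 0.135 0.068]
top beaker_1 0.67 [0.439 0.246 0.061]
top beaker_1 0.62 [0.585 0.206 0.08 ]
top beaker_1 0.59 [0.557 0.297 0.081]
top drying_board 0.64 [0.595 0.146 0.01 ]
top wide_post 0.77 [0.597 0.109 0.066]
side 456.0724537608818 [[-0.956, -0.206, 0.209, 0.324], [-0.293, 0.641, -0.709, 0.885], [0.012, -0.739, -0.673, 0.703], [0.0, 0.0, 0.0, 1.0]]
side beaker_1 0.95 [0.436 0.261 0.052]
side beaker_1 0.9 [0.428 0.159 0.065]
side beaker_1 0.85 [0.58  0.222 0.07 ]
side beaker_1 0.79 [0.591 0.449 0.058]
side beaker_1 0.74 [0.562 0.317 0.066]
side cradle 0.43 [0.427 0.169 0.01 ]
side drying_board 0.69 [0.573 0.213 0.015]
side wide_post 0.95 [0.598 0.123 0.064]
0.0187 {'t': 0.5, 'joints': array([7.65462630e+01, 1.37871222e+01, 2.84174038e-01, 7.65003497e+01,
       1.97986531e-03, 8.99991710e+01]), 'qvel': array([ 0.0189935 , -0.0390034 ,  0.00740338, -0.02378957, -0.06433558,
       -0.07018422]), 'joint_efforts': array([-3.25956416e-04, -3.71857595e+01,  2.52461368e+01,  2.75758961e-03,
       -3.24230541e-05,  3.37292008e-06]), 'tcp_pos': array([0.11631537, 0.4862669 , 0.20267574]), 'ee_rot': array([-1.79996702e+02, -1.97991302e-03,  1.66547092e+02]), 'wrist_force': array([-1.06325296, -0.2518301 , -0.81517449]), 'wrist_torque': array([-0.06910882,  0.00479489,  0.00705805]), 'grasp_force': 0.0, 'opening': 0.08549256510845721}
```

View pics/top0.png

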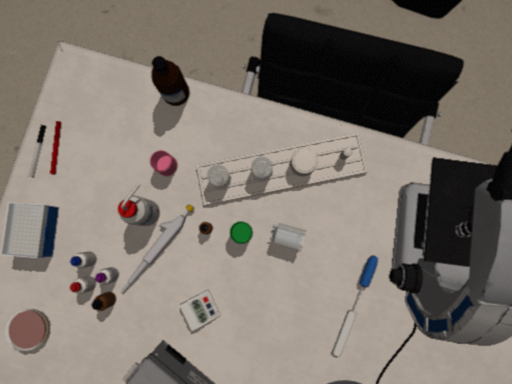

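View pics/side0.png

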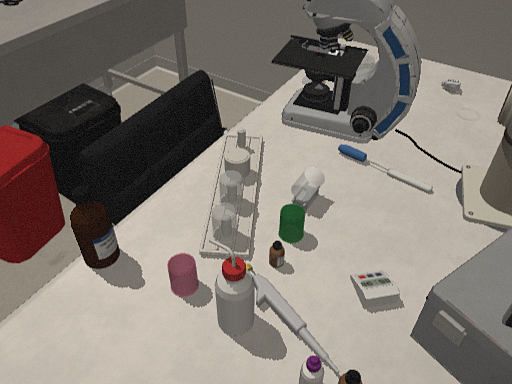

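Top view: the candidates for the washed beaker are the clear one in the cradle (289,237), the two drying ones at (217,177) and (261,167), the green one at (241,233) and the pink one at (163,162). I choose (289,237), because it is clear and lies in the cradle. The wide post is at (304,162) and the free slim post at (347,154), which is place 1, at the right end near the microscope.

```bash
python3 - <<'E'
from h import *
t=cv2.imread('pics/top0.png'); s=cv2.imread('pics/side0.png')
a=cv2.resize(t[205:265,255:325],None,fx=5.7,fy=5.7,interpolation=cv2.INTER_CUBIC)
b=cv2.resize(s[155:225,275:345],None,fx=4.9,fy=4.9,interpolation=cv2.INTER_CUBIC)
a=cv2.resize(a,(399,342));b=cv2.resize(b,(342,342))
c=cv2.resize(t[125:205,190:370],None,fx=4,fy=3,interpolation=cv2.INTER_CUBIC)
o=np.zeros((590,750,3),np.uint8);o[:342,:399]=a;o[:342,405:747]=b;o[345:585,:720]=c
cv2.imwrite('pics/crop1.png',o)
d=np.load('top0.npy')
print(np.round(d[215:262:3,262:318:4],3))
def pts(d,cam,box):
    u0,v0,u1,v1=box;return np.array([[px2w(cam,u,v,d[v,u]) for u in range(u0,u1)] for v in range(v0,v1)]).reshape(-1,3)
for n,b in dict(slim=(335,140,360,170),wide=(285,140,325,180),b3=(245,150,280,185),b2=(200,160,235,195)).items():
    p=pts(d,'top',b);q=p[(p[:,2]>.055)&(p[:,2]<.1)];print(n,len(q),q.mean(0).round(4),np.ptp(q,0).round(3))
# bench flat heights around microscope
p=pts(d,'top',(365,140,512,360));
for y0 in np.arange(-.3,.05,.03):
  print(round(y0,2),[round(float(np.max(p[(abs(p[:,1]-y0)<.015)&(abs(p[:,0]-x0)<.02),2],initial=-1)),2) for x0 in np.arange(.2,.75,.04)])
E
```

```text
[[0.952 0.952 0.952 0.952 0.954 0.951 0.954 0.95  0.954 0.957 0.951 0.952
  0.953 0.951]
 [0.951 0.954 0.95  0.953 0.951 0.955 0.952 0.952 0.951 0.951 0.951 0.952
  0.949 0.955]
 [0.955 0.95  0.951 0.953 0.952 0.951 0.954 0.952 0.948 0.953 0.951 0.95
  0.951 0.952]
 [0.951 0.949 0.95  0.95  0.894 0.891 0.897 0.949 0.948 0.951 0.952 0.951
  0.95  0.95 ]
 [0.95  0.95  0.952 0.927 0.885 0.882 0.885 0.888 0.892 0.946 0.951 0.952
  0.951 0.947]
 [0.95  0.949 0.948 0.944 0.879 0.88  0.88  0.879 0.882 0.884 0.888 0.89
  0.949 0.951]
 [0.951 0.948 0.949 0.946 0.878 0.881 0.876 0.876 0.881 0.881 0.88  0.881
  0.947 0.947]
 [0.949 0.949 0.948 0.928 0.877 0.877 0.877 0.875 0.877 0.876 0.879 0.948
  0.946 0.945]
 [0.949 0.947 0.949 0.886 0.879 0.878 0.879 0.878 0.875 0.878 0.875 0.948
  0.948 0.947]
 [0.949 0.946 0.946 0.89  0.884 0.882 0.877 0.879 0.878 0.874 0.876 0.948
  0.945 0.945]
 [0.944 0.949 0.948 0.946 0.946 0.893 0.884 0.883 0.882 0.879 0.876 0.945
  0.941 0.944]
 [0.946 0.947 0.948 0.943 0.947 0.947 0.945 0.894 0.887 0.883 0.877 0.946
  0.943 0.946]
 [0.943 0.946 0.943 0.944 0.943 0.943 0.946 0.944 0.945 0.947 0.946 0.945
  0.943 0.944]
 [0.946 0.944 0.944 0.944 0.946 0.944 0.942 0.946 0.945 0.945 0.944 0.944
  0.943 0.946]
 [0.943 0.943 0.942 0.942 0.945 0.944 0.944 0.944 0.941 0.943 0.94  0.942
  0.941 0.94 ]
 [0.944 0.943 0.944 0.    0.944 0.94  0.944 0.943 0.941 0.942 0.944 0.943
  0.944 0.941]]
slim 63 [0.6264 0.011  0.0632] [0.018 0.017 0.012]
wide 542 [0.604  0.108  0.0652] [0.058 0.057 0.015]Traceback (most recent call last):
  File "<stdin>", line 14, in <module>
  File "<stdin>", line 12, in pts
  File "h.py", line 4, in px2w
    p=manip.camera_params(cam); c=np.array([(u-p['cx'])/p['fx']*d,(v-p['cy'])/p['fy']*d,d,1]); return (np.array(p['cam_to_world'])@c)[:3]
ValueError: time passes only in moves, steps and waits
```

View pics/crop1.png

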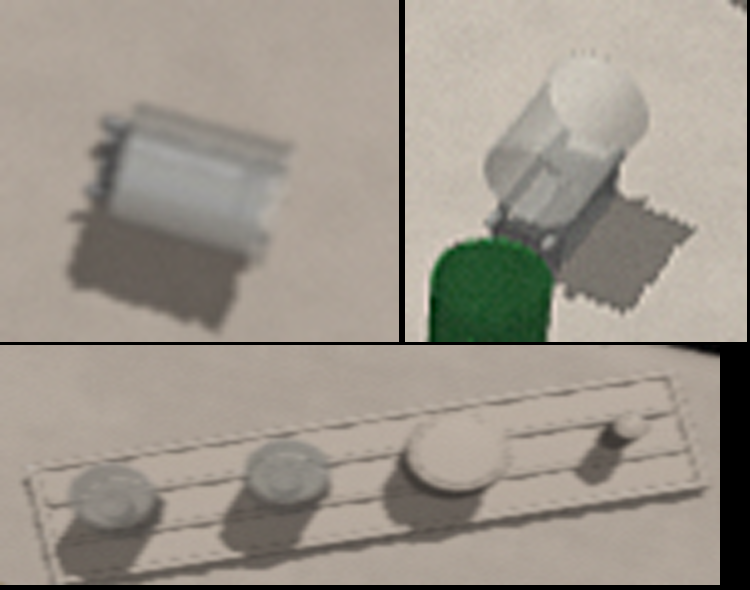

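```bash
cat >> h.py <<'E'
def cloud(cam,d,box):
    p=manip.camera_params(cam);u0,v0,u1,v1=box;v,u=np.mgrid[v0:v1,u0:u1];z=d[v0:v1,u0:u1]
    c=np.stack([(u-p['cx'])/p['fx']*z,(v-p['cy'])/p['fy']*z,z,0*z+1],-1).reshape(-1,4)
    return (c@np.array(p['cam_to_world']).T)[c[:,2]>0,:3]
E
python3 - <<'E'
from h import *
d=np.load('top0.npy');ds=np.load('side0.npy')
def ax(n,p,lo,hi):
    q=p[(p[:,2]>lo)&(p[:,2]<hi)]; m=cv2.minAreaRect(q[:,:2].astype(np.float32)*1000); print(n,len(q),q.mean(0).round(4),'rect',m)
for n,b in dict(wide=(285,140,325,180),b3=(245,150,280,185),b2=(200,160,235,195),slim=(335,140,360,170)).items(): ax(n,cloud('top',d,b),.058,.1)
ax('bk',cloud('top',d,(265,215,315,260)),.055,.1)
for c,dd in(('top',d),('side',ds)):
  P=cloud(c,dd,(0,0,512,384)); 
  for n,(x,y,r) in dict(slim=(.626,.011,.03),wide=(.604,.108,.04),bk=(.433,.14,.055)).items():
    k=P[(np.hypot(P[:,0]-x,P[:,1]-y)<r)]; ax(c+n,k,.06 if n!='bk' else .055,.09)
P=cloud('top',d,(0,0,512,384))
for y0 in np.arange(-.3,.1,.03):
  print(round(y0,2),[round(float(np.max(P[(abs(P[:,1]-y0)<.015)&(abs(P[:,0]-x0)<.02),2],initial=-1)),2) for x0 in np.arange(.2,.82,.04)])
E
```

```text
wide 537 [0.6042 0.1079 0.0653] rect ((604.7260131835938, 107.68450927734375), (58.00128936767578, 57.070953369140625), 0.9863901138305664)
b3 414 [0.5842 0.2043 0.0807] rect ((585.1589965820312, 204.21029663085938), (49.00183868408203, 48.747032165527344), 62.14776611328125)
b2 421 [0.5635 0.3008 0.0802] rect ((564.6514892578125, 301.21783447265625), (49.190364837646484, 48.72698974609375), 1.913686990737915)
slim 61 [0.6266 0.0108 0.0635] rect ((627.1942138671875, 10.914018630981445), (17.39192008972168, 18.43390464782715), 88.4169692993164)
bk 623 [0.4325 0.138  0.0673] rect ((432.7055358886719, 138.49246215820312), (65.37510681152344, 47.9450569152832), 75.66922760009766)
topslim 55 [0.627  0.0102 0.064 ] rect ((627.0679931640625, 10.12766170501709), (18.43480110168457, 15.773356437683105), 2.178407907485962)
topwide 534 [0.6043 0.1078 0.0653] rect ((604.7260131835938, 107.68450927734375), (58.00128936767578, 57.070953369140625), 0.9863901138305664)
topbk 623 [0.4325 0.138  0.0673] rect ((432.7055358886719, 138.49246215820312), (65.37510681152344, 47.9450569152832), 75.6692276000
[... 1124 characters left out ...]
 -1.0, -0.24, -0.03]
-0.09 [0.0, 0.0, 0.01, 0.09, 0.09, 0.0, 0.01, 0.01, 0.01, 0.01, 0.01, 0.0, 0.0, -0.02, -1.0, -0.11]
-0.06 [0.0, 0.0, 0.0, 0.03, 0.03, 0.03, 0.0, 0.0, 0.0, 0.0, 0.01, 0.0, 0.0, -0.01, -1.0, -0.12]
-0.03 [0.0, 0.01, 0.02, 0.03, 0.03, 0.0, 0.01, 0.0, 0.0, 0.0, 0.02, 0.02, 0.02, -0.0, -1.0, -0.14]
-0.0 [0.02, 0.02, 0.01, 0.0, 0.0, 0.0, 0.01, 0.0, 0.0, 0.01, 0.07, 0.07, 0.02, 0.0, -1.0, -0.2]
0.03 [0.02, 0.0, 0.01, 0.0, 0.0, 0.0, 0.0, 0.0, 0.01, 0.02, 0.05, 0.07, 0.02, 0.0, -1.0, -0.25]
0.06 [0.01, 0.01, 0.0, 0.01, 0.0, 0.0, 0.01, 0.0, 0.0, 0.02, 0.02, 0.02, 0.02, 0.0, -0.01, -1.0]
0.09 [0.0, 0.0, 0.0, 0.0, 0.0, 0.01, 0.07, 0.01, 0.01, 0.06, 0.07, 0.07, 0.0, 0.0, -0.01, -1.0]
```

The crop shows the whitish base disc at the beaker's right/far (−y) end and the open mouth at the left (+y), next to the green look-alike. I'll go above it and confirm with the wrist camera.

servo_tool(deltas=[-0.777,-0.571,0,-0.998,-0.777,-0.571,0,-0.998,-0.777,-0.571,0,-0.998,-0.777,-0.571,0,-0.998,-0.777,-0.571,0,-0.998,-0.777,-0.571,0,-0.998,-0.777,-0.571,0,-0.998,-0.777,-0.571,0,-0.998,-0.777,-0.571,0,-0.998,-0.777,-0.571,0,-0.998,-0.777,-0.571,0,-0.998], hand=1)

```text
t: 1.88
tcp_pos: [0.4281, 0.1174, 0.2026]
ee_rot: [180.0, -0.0, -103.9]
wrist_force: [0.4, 0.8, 0.6]
opening: 0.0855
grasp_force: 0.0
```

```bash
python3 - <<'E'
from h import *
s=manip.state();print(s['t'],s['tcp_pos'],s['ee_rot'],s['joints'].round(1))
im,d=manip.capture('wrist');cv2.imwrite('pics/w1.png',im);np.save('w1.npy',d)
p=manip.camera_params('wrist');print(p)
E
```

```text
1.875 [0.42807327 0.11744193 0.20260519] [ 1.79984277e+02 -8.37118842e-04 -1.03859067e+02] [ 15.3   7.4  -7.6  75.    0.  -60.8]
{'fx': 297.3186396354542, 'fy': 297.3186396354542, 'cx': 253.4876203615275, 'cy': 182.7457672099283, 'tool_from_camera': array([[-5.77580188e-05, -9.63084354e-01, -2.69199784e-01,
         6.82667243e-02],
       [ 9.99999767e-01, -2.38896746e-04,  6.40118318e-04,
        -1.03174387e-03],
       [-6.80798889e-04, -2.69199684e-01,  9.63084143e-01,
        -1.70027628e-01],
       [ 0.00000000e+00,  0.00000000e+00,  0.00000000e+00,
         1.00000000e+00]])}
```

View pics/w1.png

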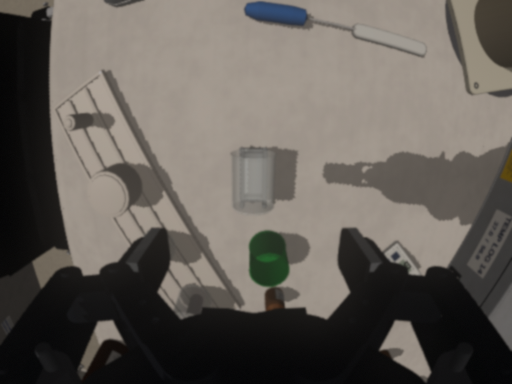

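```bash
python3 - <<'E'
from h import *
im=cv2.imread('pics/w1.png')
a=cv2.resize(im[135:225,215:305],(540,540),interpolation=cv2.INTER_CUBIC)
b=cv2.normalize(a,None,0,255,cv2.NORM_MINMAX)
cv2.imwrite('pics/w1c.png',b)
p=manip.camera_params('wrist');s=manip.state()
from scipy.spatial.transform import Rotation as Ro
R=Ro.from_euler('xyz',s['ee_rot'],degrees=True).as_matrix()
d=np.load('w1.npy')
v,u=np.mgrid[140:225,220:300];dd=d[140:225,220:300]
dx=(u-p['cx'])/p['fx'];dy=(v-p['cy'])/p['fy'];r=np.hypot(dx,dy)+1e-9
c=np.stack([dx/r*np.tan(r)*dd,dy/r*np.tan(r)*dd,dd,0*dd+1],-1).reshape(-1,4)@p['tool_from_camera'].T
w=c[:,:3]@R.T+s['tcp_pos']; q=w[(w[:,2]>.05)&(w[:,2]<.09)]
print(len(q),q.mean(0),np.percentile(q[:,2],98),cv2.minAreaRect(q[:,:2].astype(np.float32)*1000))
E
```

```text
2467 [0.43402763 0.13686554 0.06573322] 0.07167281410194097 ((434.6255798339844, 138.48851013183594), (66.79574584960938, 50.433006286621094), 75.3264389038086)
```

View pics/w1c.png

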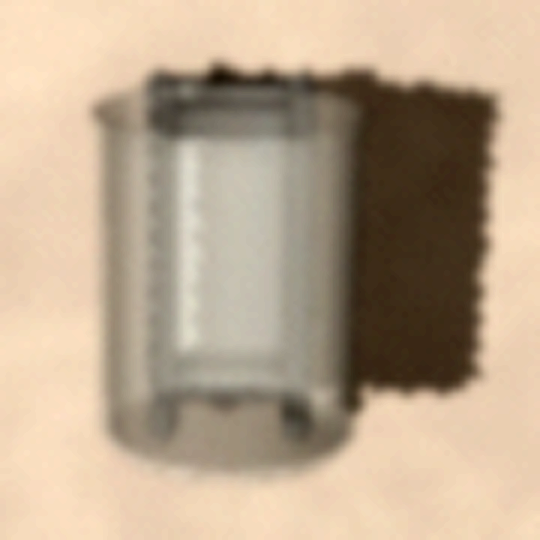

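```bash
python3 - <<'E'
from h import *
from scipy.spatial.transform import Rotation as Ro
m=np.array([np.cos(np.radians(75.7)),np.sin(np.radians(75.7)),0]);n=np.array([m[1],-m[0],0]);c0=np.array([.4333,.1385,0])
def tab(P,nm):
    q=P-c0;a=q@m*1000;b=q@n*1000;z=P[:,2]*1000;k=(abs(b)<12)&(abs(a)<45)&(z>8)
    print(nm,'z bin: list of axial positions (p5,p50,p95), n')
    for z0 in range(10,76,6):
        j=k&(z>=z0)&(z<z0+6)
        if j.sum()>2: print(z0,np.percentile(a[j],[2,25,50,75,98]).round(0),j.sum())
tab(cloud('side',np.load('side0.npy'),(250,130,360,240)),'side')
p=manip.camera_params('wrist');s=manip.state();R=Ro.from_euler('xyz',s['ee_rot'],degrees=True).as_matrix()
d=np.load('w1.npy');v,u=np.mgrid[130:230,210:310];dd=d[130:230,210:310]
dx=(u-p['cx'])/p['fx'];dy=(v-p['cy'])/p['fy'];r=np.hypot(dx,dy)+1e-9
c=np.stack([dx/r*np.tan(r)*dd,dy/r*np.tan(r)*dd,dd,0*dd+1],-1).reshape(-1,4)@p['tool_from_camera'].T
tab(c[:,:3]@R.T+s['tcp_pos'],'wrist')
# width profile along axis (top+wrist)
for nm,P in(('wrist',c[:,:3]@R.T+s['tcp_pos']),('top',cloud('top',np.load('top0.npy'),(255,205,325,270)))):
    q=P-c0;a=q@m*1000;b=q@n*1000;k=P[:,2]>.045
    print(nm,[(a0,b[k&(abs(a-a0)<3)].min().round(0),b[k&(abs(a-a0)<3)].max().round(0)) for a0 in range(-36,37,4) if (k&(abs(a-a0)<3)).sum()>3])
E
python3 - <<'E'
import sys;sys.path.insert(0,'.')
import cv2
im=cv2.imread('pics/side0.png')[155:260,195:345]
cv2.imwrite('pics/s1c.png',cv2.resize(im,(780,546),interpolation=cv2.INTER_CUBIC))
E
```

```text
side z bin: list of axial positions (p5,p50,p95), n
10 [29. 31. 32. 32. 34.] 15
16 [26. 29. 31. 33. 34.] 25
22 [28. 29. 30. 30. 35.] 14
28 [28. 29. 30. 31. 32.] 16
34 [29. 30. 31. 31. 33.] 21
40 [28. 29. 31. 31. 32.] 22
46 [28. 30. 30. 32. 34.] 23
52 [28. 30. 31. 32. 33.] 18
58 [28. 30. 31. 32. 33.] 24
64 [-24.   4.  24.  29.  32.] 76
70 [-33. -21.  -4.  12.  29.] 186
wrist z bin: list of axial positions (p5,p50,p95), n
16 [-34. -33. -32. -31. -23.] 21
22 [-33. -31. -29. -26. -24.] 160
64 [-28. -10.   6.  20.  32.] 873
70 [-32. -25. -17.  -3.  23.] 412
wrist [(-32, np.float64(-24.0), np.float64(26.0)), (-28, np.float64(-23.0), np.float64(26.0)), (-24, np.float64(-23.0), np.float64(25.0)), (-20, np.float64(-24.0), np.float64(25.0)), (-16, np.float64(-24.0), np.float64(25.0)), (-12, np.float64(-24.0), np.float64(25.0)), (-8, np.float64(-23.0), np.float64(25.0)), (-4, np.float64(-23.0), np.float64(26.0)), (0, np.float64(-23.0), np.float64(26.0)), (4, np.float64(-23.0), np.float64(26.0)), (8, np.float64(-23.0), np.float64(26.0)), (12, np.float64(-23.0), np.float64(26.0)), (16, np.float64
[... 281 characters left out ...]
64(23.0)), (-28, np.float64(-25.0), np.float64(24.0)), (-24, np.float64(-25.0), np.float64(24.0)), (-20, np.float64(-25.0), np.float64(24.0)), (-16, np.float64(-25.0), np.float64(24.0)), (-12, np.float64(-25.0), np.float64(24.0)), (-8, np.float64(-25.0), np.float64(24.0)), (-4, np.float64(-25.0), np.float64(24.0)), (0, np.float64(-25.0), np.float64(24.0)), (4, np.float64(-25.0), np.float64(23.0)), (8, np.float64(-25.0), np.float64(24.0)), (12, np.float64(-25.0), np.float64(24.0)), (16, np.float64(-25.0), np.float64(24.0)), (20, np.float64(-25.0), np.float64(23.0)), (24, np.float64(-25.0), np.float64(24.0)), (28, np.float64(-24.0), np.float64(23.0)), (32, np.float64(-23.0), np.float64(22.0))]
```

View pics/s1c.png

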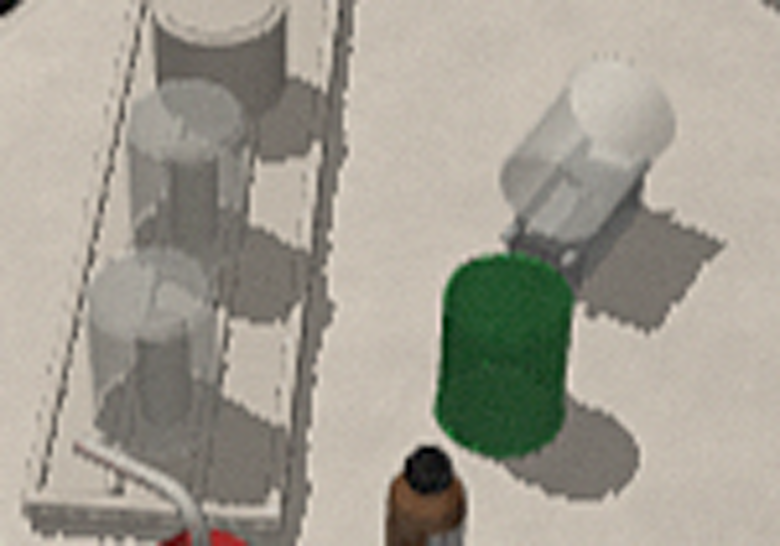

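The depth readings correct my first guess. The +y end is a closed face at all heights, so it is the base, and the wrist camera looks into the bore at the −y end, so the mouth points −y (wrist pixels about (254,150); base at (254,210)). I'll grip near the base at +y, with the tool turned half round to suit the last joint at the post.

servo_tool(deltas=[-0.086,0,0.14,1,-0.086,0,0.14,1,-0.086,0,0.14,1,-0.086,0,0.14,1,-0.086,0,0.14,1,-0.086,0,0.14,1,-0.086,0,0.14,1,-0.086,0,0.14,1,-0.086,0,0.14,1])

```text
t: 3.05
tcp_pos: [0.4372, 0.1611, 0.1329]
ee_rot: [180.0, 0.0, 166.2]
wrist_force: [0.6, -1.1, 0.4]
opening: 0.0855
grasp_force: 0.0
```

servo_tool(deltas=[0,0,0,1,0,0,0,1,0,0,0,1,0,0,0,1,0,0,0,1,0,0,0,1,0,0,0,1,0,0,0,1,0,0,0,1,0,0,0,1])

```text
t: 4.3
tcp_pos: [0.4373, 0.161, 0.1329]
ee_rot: [180.0, -0.0, 76.4]
wrist_force: [-1.2, 0.1, 0.3]
opening: 0.0854
grasp_force: 0.0
```

servo_tool(deltas=[-0.003,0.003,0.1,0.008,-0.003,0.003,0.18,0.008,-0.003,0.003,0.216,0.008,-0.003,0.003,0.216,0.008,-0.003,0.003,0.216,0.008])

```text
t: 4.92
tcp_pos: [0.4396, 0.1588, 0.0256]
ee_rot: [179.9, -0.1, 75.7]
wrist_force: [0.5, 1.2, 1.2]
opening: 0.0854
grasp_force: 0.0
```

servo_tool(deltas=[0,0,0,0,0,0,0,0,0,0,0,0,0,0,0,0,0,0,0,0,0,0,0,0], hand=0, force=20)

```text
t: 5.68
tcp_pos: [0.4396, 0.1586, 0.0254]
ee_rot: [179.9, -0.1, 75.6]
wrist_force: [-0.3, 0.7, 5.6]
opening: 0.0432
grasp_force: 19.9
```

```bash
python3 - <<'E'
from h import *
print(manip.state()['opening'])
a,d=manip.capture('side');w,_=manip.capture('wrist');np.save('s2.npy',d)
x,y,_=w2px('side',[.4396,.1586,.045]);x,y=int(x),int(y);print(x,y)
o=np.hstack([cv2.resize(a[y-60:y+60,x-60:x+60],(400,400),interpolation=cv2.INTER_CUBIC),cv2.resize(w[150:384,140:374],(400,400))])
cv2.imwrite('pics/g1.png',o)
E
```

```text
0.04317817657379377
302 190
```

View pics/g1.png

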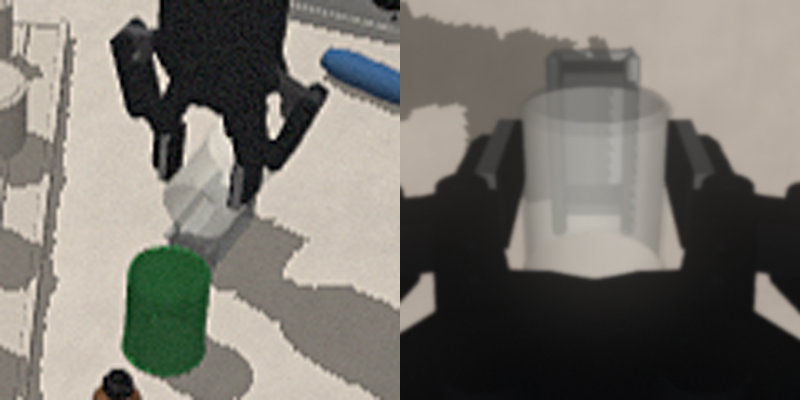

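```bash
python3 - <<'E'
from h import *
s=manip.state();print(s['wrist_force'],s['wrist_torque'],s['opening'])
im,d=manip.capture('side')
m=np.array([np.cos(np.radians(75.5)),np.sin(np.radians(75.5)),0]);n=np.array([m[1],-m[0],0]);c0=np.array([s['tcp_pos'][0],s['tcp_pos'][1],0])
p=manip.camera_params('side')
v,u=np.mgrid[130:235,250:360];z=d[130:235,250:360]
c=np.stack([(u-p['cx'])/p['fx']*z,(v-p['cy'])/p['fy']*z,z,0*z+1],-1)@p['cam_to_world'].T
dark=(im[130:235,250:360].max(-1)<60)
q=c[...,:3]-c0;a=q@m*1000;b=q@n*1000;zz=c[...,2]*1000
for lo in range(8,110,8):
    for nm,k in(('fingerL',dark&(b<0)),('fingerR',dark&(b>0)),('light',~dark)):
        j=k&(zz>=lo)&(zz<lo+8)&(abs(a)<45)&(abs(b)<75)
        if j.sum()>2: print(lo,nm,'b',np.percentile(b[j],[3,50,97]).round(),'a',np.percentile(a[j],[3,50,97]).round(),j.sum())
E
```

```text
[ 0.47042338 -0.13609097  5.65509123] [ 0.12424123  0.18870534 -0.08946652] 0.043543918090827735
8 light b [-17.  -7.  14.] a [ 7. 11. 13.] 24
16 light b [-17.   1.  14.] a [-14.  10.  17.] 44
24 light b [-17.  -3.  15.] a [ 5.  9. 18.] 48
32 light b [-22.  -1.  19.] a [ 7.  9. 11.] 50
40 light b [-24.  -3.  22.] a [-10.   9.  11.] 63
48 light b [-24.  -4.  24.] a [-40.  10.  12.] 68
56 fingerL b [-28. -22. -21.] a [ 5.  7. 10.] 3
56 fingerR b [22. 22. 24.] a [-11.  -2.   8.] 8
56 light b [-27.   1.  27.] a [-33.   9.  12.] 77
64 fingerL b [-35. -31. -22.] a [-0.  5.  8.] 13
64 fingerR b [21. 22. 34.] a [-11.   4.   8.] 19
64 light b [-24.   1.  19.] a [-38.  -3.  11.] 209
72 fingerL b [-35. -34. -22.] a [-5.  4.  8.] 15
72 fingerR b [21. 23. 34.] a [-8.  4. 10.] 18
72 light b [-28.   0.  27.] a [-37. -15.  10.] 51
80 fingerL b [-35. -33. -22.] a [-8.  4.  9.] 20
80 fingerR b [22. 23. 35.] a [-9.  4.  9.] 21
80 light b [-31. -21.  28.] a [-12.   8.  10.] 19
88 fingerL b [-35. -32. -24.] a [ 0.  5. 10.] 12
88 fingerR b [22. 23. 34.] a [-7.  2.  8.] 20
88 light b [-28.  22.  28.] a [-11.   8.  10.] 20
96 fingerL b [-40. -34. -25.] a [ 4.  9. 12.] 21
96 fingerR b [24. 30. 48.] a [-4.  9. 12.] 26
96 light b [-41.  24.  40.] a [-12.   4.  10.] 7
104 fingerL b [-52. -34. -23.] a [-11.   8.  12.] 76
104 fingerR b [22. 39. 51.] a [-11.   9.  13.] 55
104 light b [-54. -34.  55.] a [-15.  -9.  10.] 9
```

The picture shows the fingers straddling the beaker near its base, but their tips end at about z = 0.06. They pinch above its widest line, which explains the 43 mm opening and the upward force. I'll open, go 23 mm lower and regrip.

servo_tool(deltas=[0,0,0,0,0,0,0,0,0,0,0,0,0,0,0,0,0,0,0.023,0,0,0,0.046,0,0,0,0.046,0,0,0,0.046,0], hand=0.95)

```text
t: 6.82
tcp_pos: [0.4388, 0.1581, 0.0014]
ee_rot: [-180.0, 0.0, 75.6]
wrist_force: [-0.4, 0.1, 0.6]
opening: 0.0813
grasp_force: 0.0
```

servo_tool(deltas=[0,0,0,0,0,0,0,0,0,0,0,0,0,0,0,0,0,0,0,0,0,0,0,0], hand=0, force=20)

```text
t: 7.58
tcp_pos: [0.4399, 0.1584, 0.0022]
ee_rot: [179.9, -0.0, 75.6]
wrist_force: [2.3, -1.8, 4.9]
opening: 0.0498
grasp_force: 21.0
```

```bash
cat > fz.py <<'E'
from h import *
def run(box=60):
    s=manip.state();print(s['wrist_force'].round(1),s['opening'],s['tcp_pos'])
    im,d=manip.capture('side')
    yaw=np.radians(s['ee_rot'][2]);m=np.array([np.cos(yaw),np.sin(yaw),0]);n=np.array([m[1],-m[0],0]);c0=np.array([s['tcp_pos'][0],s['tcp_pos'][1],0])
    x,y,_=w2px('side',s['tcp_pos']+[0,0,.045]);x,y=int(x),int(y)
    p=manip.camera_params('side')
    sl=np.s_[max(y-box,0):y+box,max(x-box,0):x+box]
    v,u=np.mgrid[sl];z=d[sl]
    c=np.stack([(u-p['cx'])/p['fx']*z,(v-p['cy'])/p['fy']*z,z,0*z+1],-1)@p['cam_to_world'].T
    dark=(im[sl].max(-1)<60);q=c[...,:3]-c0;a=q@m*1000;b=q@n*1000;zz=c[...,2]*1000
    return im,a,b,zz,dark
E
python3 - <<'E'
from fz import *
im,a,b,zz,dark=run()
for lo in range(4,90,6):
    for nm,k in(('L',dark&(b<0)),('R',dark&(b>0)),('light',~dark)):
        j=k&(zz>=lo)&(zz<lo+6)&(abs(a)<60)&(abs(b)<60)
        if j.sum()>2: print(lo,nm,'b',np.percentile(b[j],[3,50,97]).round(),'a',np.percentile(a[j],[3,50,97]).round(),j.sum())
E
```

```text
[ 2.3 -1.8  4.9] 0.04980234021442585 [0.43986321 0.15836493 0.00222894]
4 light b [-35. -15.  39.] a [-41.  -9.  12.] 34
10 light b [-17.  -5.  14.] a [ 9. 11. 13.] 22
16 light b [-17.  -0.  13.] a [ 5.  9. 14.] 33
22 light b [-18.  -2.  15.] a [ 4. 10. 19.] 42
28 light b [-18.  -1.  18.] a [ 6.  9. 11.] 28
34 light b [-30.  -4.  24.] a [ 6.  9. 12.] 43
40 L b [-35. -31. -25.] a [3. 5. 8.] 7
40 R b [25. 34. 36.] a [5. 6. 9.] 5
40 light b [-30.  -2.  29.] a [ 8.  9. 11.] 45
46 L b [-38. -36. -25.] a [-1.  5. 10.] 11
46 R b [26. 35. 38.] a [4. 5. 9.] 5
46 light b [-38.  -7.  30.] a [-6. 10. 12.] 55
52 L b [-38. -35. -27.] a [-4.  5.  8.] 11
52 R b [24. 26. 38.] a [-10.   6.   9.] 12
52 light b [-30.  -1.  28.] a [-52.  10.  12.] 65
58 L b [-38. -36. -31.] a [-7.  3.  6.] 14
58 R b [24. 26. 37.] a [-9.  4.  9.] 19
58 light b [-30. -11.  30.] a [-52.   9.  12.] 77
64 L b [-38. -33. -26.] a [ 4.  5. 10.] 12
64 R b [25. 26. 38.] a [-8.  3.  8.] 12
64 light b [-23.   1.  29.] a [-43.   1.  12.] 147
70 L b [-39. -36. -26.] a [ 4.  6. 11.] 7
70 R b [25. 27. 36.] a [-6.  3. 10.] 13
70 light b [-12.   1.  28.] a [-26.  -8.  10.] 75
76 L b [-51. -36. -27.] a [ 3.  9. 11.] 18
76 R b [26. 32. 52.] a [-6.  8. 13.] 23
76 light b [28. 38. 46.] a [-9.  9. 10.] 3
82 L b [-54. -36. -27.] a [-10.   9.  12.] 53
82 R b [26. 40. 55.] a [-5.  8. 12.] 31
82 light b [-57. -41.  46.] a [-15.  -8.  11.] 11
88 L b [-56. -35. -25.] a [-10.   9.  11.] 44
88 R b [25. 46. 56.] a [-10.   5.  12.] 58
88 light b [-54.  10.  57.] a [-10.   1.  10.] 4
```

servo_tool(deltas=[0,0,-0.02,0,0,0,-0.06,0,0,0,-0.12,0,0,0,-0.2,0,0,0,-0.24,0,0,0,-0.24,0,0,0,-0.24,0])

```text
t: 8.5
tcp_pos: [0.4376, 0.1579, 0.1205]
ee_rot: [-179.9, 0.1, 75.7]
wrist_force: [-0.7, -1.0, -1.1]
opening: 0.0491
grasp_force: 21.0
```

```bash
python3 - <<'E'
from fz import *
im,a,b,zz,dark=run()
w,_=manip.capture('wrist');s=manip.state()
x,y,_=w2px('side',s['tcp_pos']+[0,0,.045]);x,y=int(x),int(y)
cv2.imwrite('pics/l1.png',np.hstack([cv2.resize(im[y-50:y+60,x-60:x+50],(400,400),interpolation=cv2.INTER_CUBIC),cv2.resize(w[100:384,114:398],(400,400))]))
E
```

```text
[-0.7 -1.  -1.1] 0.0491491239161328 [0.43760934 0.15790107 0.12050184]
```

View pics/l1.png

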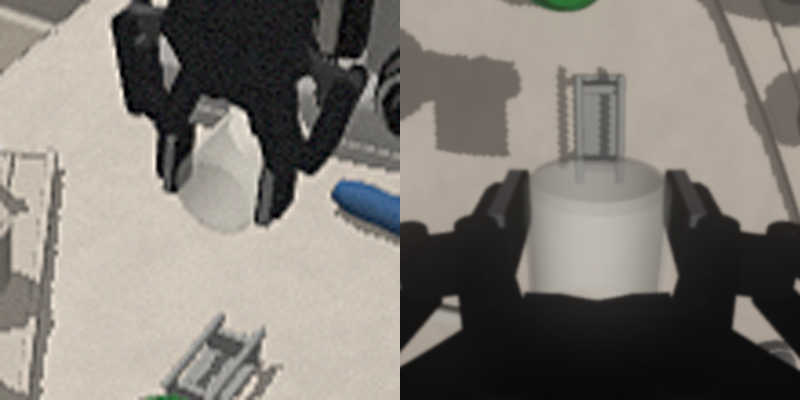

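The beaker is held near its base and clear of the cradle, at crop pixel (220,180), still about level. Next I carry it to the robot side of the free post with its mouth towards the post. There I can rest the lower rim against the post and swing the beaker mouth-down about the pads.

servo_tool(deltas=[-0.264,0.294,0,-1,-0.264,0.294,0,-1,-0.264,0.294,0,-1,-0.264,0.294,0,-1,-0.264,0.294,0,-1,-0.264,0.294,0,-1,-0.264,0.294,0,-1,-0.264,0.294,0,-1,-0.264,0.294,0,-1])

```text
t: 9.72
tcp_pos: [0.5476, -0.0061, 0.1201]
ee_rot: [-180.0, -0.2, 165.9]
wrist_force: [0.2, 1.1, -0.0]
opening: 0.049
grasp_force: 21.1
```

servo_tool(deltas=[0,0,0,-0.29,0,0,0,-0.29,0,0,0,-0.29,0,0,0,-0.29,0,0,0,-0.29])

```text
t: 10.35
tcp_pos: [0.5482, -0.0061, 0.1209]
ee_rot: [180.0, -0.1, -168.3]
wrist_force: [0.1, -0.2, -0.9]
opening: 0.0496
grasp_force: 21.1
```

```bash
cat > wc.py <<'E'
from h import *
from scipy.spatial.transform import Rotation as Ro
def wcloud():
    s=manip.state();im,d=manip.capture('wrist');p=manip.camera_params('wrist')
    R=Ro.from_euler('xyz',s['ee_rot'],degrees=True).as_matrix()
    v,u=np.mgrid[0:384,0:512];dx=(u-p['cx'])/p['fx'];dy=(v-p['cy'])/p['fy'];r=np.hypot(dx,dy)+1e-9
    c=np.stack([dx/r*np.tan(r)*d,dy/r*np.tan(r)*d,d,0*d+1],-1)@p['tool_from_camera'].T
    return s,im,c[...,:3],c[...,:3]@R.T+s['tcp_pos'],d
E
python3 - <<'E'
from wc import *
s,im,t,w,d=wcloud()
print(s['t'],s['tcp_pos'],s['ee_rot'],s['joints'].round(1),s['opening'])
k=(abs(t[...,1])<.008)&(t[...,2]<.02)&(t[...,2]>-.12)&(im.max(-1)>60)&(d>0)
for x0 in range(-80,40,5):
    j=k&(abs(t[...,0]*1000-x0)<2.5)
    if j.sum()>3: print(x0,'z above tcp',-np.percentile(t[j][:,2]*1000,[5,50,95]).round(1),j.sum())
top,dt=manip.capture('top');np.save('t3.npy',dt)
P=cloud('top',dt,(0,0,512,384));P=P[np.hypot(P[:,0]-.6265,P[:,1]-.0105)<.03];q=P[(P[:,2]>.06)&(P[:,2]<.075)];print(len(q),q.mean(0))
# beaker tilt from side cam: light pts in tool frame
im2,d2=manip.capture('side');P=cloud('side',d2,(0,0,512,384))
R=Ro.from_euler('xyz',s['ee_rot'],degrees=True).as_matrix();T=(P-s['tcp_pos'])@R
col=im2.reshape(-1,3)[(d2.reshape(-1)>0)].max(-1)
k=(abs(T[:,1])<.012)&(abs(T[:,0])<.08)&(T[:,2]<-.0)&(T[:,2]>-.09)&(col>70)
for x0 in range(-70,30,8):
    j=k&(abs(T[:,0]*1000-x0)<4)
    if j.sum()>2: print('side',x0,-np.percentile(T[j,2]*1000,[5,50,95]).round(1),j.sum())
E
```

```text
10.35 [ 0.54815639 -0.00611296  0.12091659] [ 1.79980856e+02 -8.82490138e-02 -1.68319021e+02] [ -0.6  22.   -0.7  67.4  -0.  -12.3] 0.049610468634168875
-20 z above tcp [68.  67.1 65.8] 145
-15 z above tcp [68.  67.  65.8] 336
-10 z above tcp [67.8 66.7 65.6] 352
-5 z above tcp [67.8 66.6 65.5] 367
0 z above tcp [67.6 66.5 65.3] 403
5 z above tcp [67.3 66.2 65. ] 422
10 z above tcp [66.6 54.3 25. ] 1711
15 z above tcp [64.2 62.7 60.3] 50
56 [0.62688496 0.01029175 0.06430014]
side -54 [73.  71.9 69.6] 5
side -46 [71.8 69.9 66.4] 25
side -38 [72.1 69.6 67. ] 24
side -30 [71.7 69.4 65.1] 23
side -22 [70.9 68.3 64.1] 27
side -14 [69.6 68.  65.9] 6
side 10 [67.2 59.8 31.8] 9
```

servo_tool(deltas=[0,0,0.06,0,0,0,0.13,0,0,0,0.166,0,-0.01,0,0.166,0,-0.02,0,0.166,0,-0.032,0,0.166,0,-0.044,0,0.166,0,-0.056,0,0.166,0,-0.068,0,0.166,0,-0.08,0,0.166,0,-0.08,0,0.166,0])

```text
t: 11.88
tcp_pos: [0.5873, 0.0027, 0.0385]
ee_rot: [179.9, -0.1, -168.2]
wrist_force: [-2.2, 2.0, -1.8]
opening: 0.0494
grasp_force: 23.2
```

```bash
python3 - <<'E'
from wc import *
s=manip.state();print(s['t'],s['tcp_pos'],s['wrist_force'].round(1),s['opening'])
R=Ro.from_euler('xyz',s['ee_rot'],degrees=True).as_matrix()
im2,d2=manip.capture('side');P=cloud('side',d2,(0,0,512,384));T=(P-s['tcp_pos'])@R*1000
col=im2.reshape(-1,3)[(d2.reshape(-1)>0)].max(-1)
k=(abs(T[:,1])<12)&(abs(T[:,0])<80)&(T[:,2]<30)&(T[:,2]>-90)&(col>70)
for x0 in range(-76,30,8):
    j=k&(abs(T[:,0]-x0)<4)
    if j.sum()>2: print('side',x0,-np.percentile(T[j,2],[5,50,95]).round(1),j.sum())
x,y,_=w2px('side',s['tcp_pos']+[.03,0,.04]);x,y=int(x),int(y);print(x,y)
w,_=manip.capture('wrist')
cv2.imwrite('pics/p1.png',np.hstack([cv2.resize(im2[max(y-55,0):y+55,x-55:x+55],(400,400),interpolation=cv2.INTER_CUBIC),cv2.resize(w[100:384,114:398],(400,400))]))
E
```

```text
11.875 [0.58733681 0.00268152 0.03854369] [-2.2  2.  -1.8] 0.04943900038924932
side -76 [-24.9 -26.  -27.8] 18
side -68 [-23.8 -25.8 -27.7] 13
side -60 [ 14.9 -21.9 -26.2] 11
side -52 [ 49.1  24.6 -25.1] 32
side -44 [ 52.3   2.  -18.2] 42
side -36 [ 57.3  -4.7 -25.1] 48
side -28 [ 60.8  54.5 -25. ] 39
side -20 [ 63.4 -24.6 -27.2] 34
side -12 [-24.4 -25.8 -27.5] 16
side -4 [-23.6 -26.7 -27.7] 17
side 4 [-21.5 -23.9 -26.7] 17
side 12 [56.4 51.1 14.5] 12
side 20 [45.4 40.1 32.5] 18
246 124
```

View pics/p1.png

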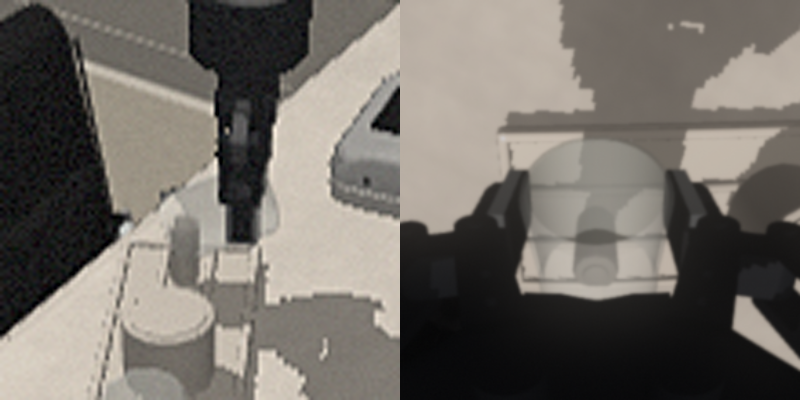

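The rim is against the post (crop (185,240)) and the beaker has swung about 25–30° mouth-down, with the post entering the bore. I'll keep going.

servo_tool(deltas=[-0.012,0,0,0,-0.024,0,0,0,-0.036,0,0,0,-0.048,0,0,0,-0.06,0,0,0,-0.07,0,0,0,-0.08,0,0,0,-0.09,0,0,0,-0.1,0,0,0,-0.106,0,0,0,-0.106,0,0,0])

```text
t: 13.35
tcp_pos: [0.6368, 0.0122, 0.036]
ee_rot: [180.0, -0.4, -168.3]
wrist_force: [-6.0, -3.3, -5.0]
opening: 0.0495
grasp_force: 25.1
```

```bash
cat > chk.py <<'E'
from wc import *
s,im,t,w,d=wcloud();print(s['t'],s['tcp_pos'],s['wrist_force'].round(1),s['opening'])
t=t*1000
k=(abs(t[...,1])<20)&(t[...,2]<0)&(t[...,2]>-120)&(im.max(-1)>60)&(d>0)&(abs(t[...,0])<50)
for x0 in range(-40,48,5):
    j=k&(abs(t[...,0]-x0)<2.5)
    if j.sum()>3: print('wrist',x0,-np.percentile(t[j][:,2],[5,50,95]).round(1),j.sum())
R=Ro.from_euler('xyz',s['ee_rot'],degrees=True).as_matrix()
im2,d2=manip.capture('side');P=cloud('side',d2,(0,0,512,384));T=(P-s['tcp_pos'])@R*1000
k=(abs(T[:,1])<40)&(abs(T[:,0])<50)&(im2.reshape(-1,3)[(d2.reshape(-1)>0)].max(-1)>70)
for z0 in range(-40,84,8):
    j=k&(abs(-T[:,2]-z0)<4)
    if j.sum()>2: print('side h',z0,'x',np.percentile(T[j,0],[3,50,97]).round(),j.sum())
x,y,_=w2px('side',s['tcp_pos']+[0,0,.03]);x,y=int(x),int(y)
import sys
cv2.imwrite(f'pics/{sys.argv[1]}.png',np.hstack([cv2.resize(im2[max(y-55,0):y+55,x-55:x+55],(400,400),interpolation=cv2.INTER_CUBIC),cv2.resize(im[100:384,114:398],(400,400))]))
E
python3 chk.py p2
```

```text
13.35 [0.6367944  0.01221443 0.03603281] [-6.  -3.3 -5. ] 0.049503530629201715
wrist -25 [61.5 60.3 59.2] 61
wrist -20 [62.2 61.3 59.7] 460
wrist -15 [62.1 61.1 60. ] 742
wrist -10 [61.7 60.8 59.9] 846
wrist -5 [61.6 60.5 59.5] 901
wrist 0 [61.1 60.2 59.2] 932
wrist 5 [60.8 59.9 58.9] 985
wrist 10 [60.6 59.5 58.1] 1096
wrist 15 [60.1 58.7 10.7] 1461
wrist 20 [59.3 48.3  8.2] 2154
wrist 25 [57.1 52.  40.2] 369
side h -40 x [-50. -47. -45.] 6
side h -32 x [-50. -47. -43.] 42
side h -24 x [-38.  30.  49.] 283
side h -16 x [-40.  12.  26.] 44
side h -8 x [-7. 17. 21.] 5
side h 0 x [-28.  -1.  21.] 53
side h 8 x [-25.   1.  20.] 54
side h 16 x [-25.  -2.  21.] 50
side h 24 x [-23.   2.  21.] 53
side h 32 x [-22.   7.  22.] 38
side h 40 x [-20.   8.  23.] 35
side h 48 x [-21.  11.  24.] 37
side h 56 x [-21.  14.  24.] 39
side h 64 x [-21.  13.  22.] 52
```

servo_tool(deltas=[0.012,0,0,0,0.024,0,0,0,0.024,0,0,0,0.024,0,0.005,0,0.024,0,0.01,0,0.024,0,0.014,0,0.024,0,0.018,0,0.024,0,0.022,0,0.024,0,0.022,0])

```text
t: 14.58
tcp_pos: [0.6278, 0.0104, 0.0274]
ee_rot: [180.0, -0.0, -168.3]
wrist_force: [-0.0, -0.6, -1.0]
opening: 0.0498
grasp_force: 25.6
```

```bash
python3 chk.py p3
```

```text
14.575 [0.62777361 0.01037496 0.02741294] [-0.  -0.6 -1. ] 0.04977679265103693
wrist -25 [61.8 60.2 58.9] 61
wrist -20 [62.5 61.6 60.2] 452
wrist -15 [62.2 61.3 60.1] 728
wrist -10 [62. 61. 60.] 853
wrist -5 [61.5 60.6 59.6] 909
wrist 0 [61.2 60.2 59.3] 957
wrist 5 [60.7 59.8 58.8] 990
wrist 10 [60.7 59.4 57.7] 1144
wrist 15 [59.9 58.5 10.9] 1465
wrist 20 [59.  49.5  8.6] 2048
wrist 25 [56.8 52.2 41.2] 381
side h -32 x [49. 49. 50.] 4
side h -24 x [49. 49. 50.] 8
side h -16 x [-45.  27.  48.] 296
side h -8 x [-49.  15.  48.] 65
side h 0 x [-28.   5.  19.] 34
side h 8 x [-28.  -3.  19.] 50
side h 16 x [-27.  -3.  20.] 62
side h 24 x [-24.  -0.  21.] 44
side h 32 x [-24.   9.  22.] 38
side h 40 x [-24.   8.  22.] 42
side h 48 x [-21.  12.  24.] 35
side h 56 x [-20.  14.  24.] 43
side h 64 x [-23.  13.  22.] 49
```

View pics/p3.png

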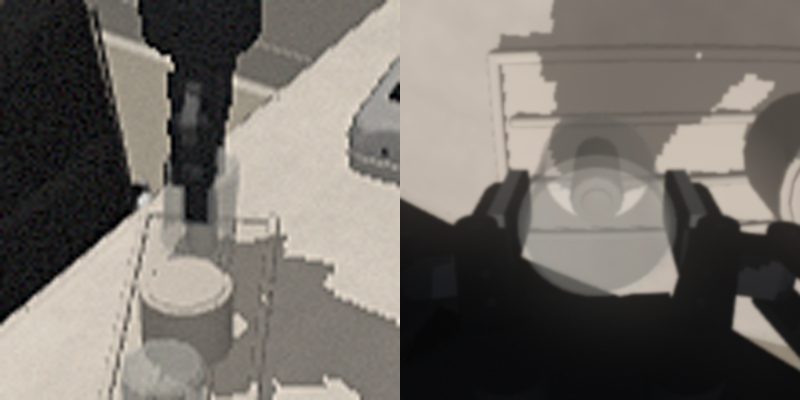

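The beaker is over the post, about 4° short of level. I'll lower it gently onto the ribs so that contact levels it.

servo_tool(deltas=[0,0,0.003,0,0,0,0.005,0,0,0,0.007,0,0,0,0.009,0,0,0,0.011,0,0,0,0.013,0,0,0,0.013,0])

```text
t: 15.55
tcp_pos: [0.6281, 0.0104, 0.0214]
ee_rot: [-180.0, 0.0, -168.3]
wrist_force: [0.6, 0.4, 0.4]
opening: 0.0494
grasp_force: 25.7
```

```bash
python3 chk.py p4 | grep -v side
```

```text
15.55 [0.62809454 0.01039813 0.02144018] [0.6 0.4 0.4] 0.049417175164383646
wrist -25 [61.9 60.2 59.1] 67
wrist -20 [62.5 61.6 59.9] 462
wrist -15 [62.2 61.2 60.2] 723
wrist -10 [61.9 60.9 59.9] 857
wrist -5 [61.5 60.6 59.6] 901
wrist 0 [61.1 60.2 59.2] 945
wrist 5 [60.8 59.8 58.8] 992
wrist 10 [61.  59.4 57.9] 1162
wrist 15 [60.  58.5 11.8] 1468
wrist 20 [59.2 48.8  8.3] 2052
wrist 25 [57.  52.4 40.9] 385
```

servo_tool(deltas=[0,0,0.002,0,0,0,0.004,0,0,0,0.006,0,0,0,0.006,0])

```text
t: 16.15
tcp_pos: [0.6296, 0.0105, 0.0201]
ee_rot: [-180.0, 0.2, -168.3]
wrist_force: [-0.1, 0.2, 7.2]
opening: 0.0496
grasp_force: 26.3
```

servo_tool(deltas=[0,0,0.002,0,0,0,0.004,0,0,0,0.004,0])

```text
t: 16.52
tcp_pos: [0.6307, 0.0106, 0.0194]
ee_rot: [-180.0, 0.4, -168.2]
wrist_force: [-0.9, -0.2, 11.4]
opening: 0.0498
grasp_force: 26.7
```

```bash
python3 chk.py p5 | grep -v side
```

```text
16.525 [0.63072948 0.01064369 0.01935332] [-0.9 -0.2 11.4] 0.049791630467873195
wrist -25 [61.2 60.3 58.7] 99
wrist -20 [61.7 60.7 59.3] 500
wrist -15 [61.7 60.8 59.8] 716
wrist -10 [61.6 60.6 59.8] 828
wrist -5 [61.4 60.6 59.7] 854
wrist 0 [61.4 60.5 59.6] 914
wrist 5 [61.4 60.4 59.5] 975
wrist 10 [62.  60.3 58.9] 1101
wrist 15 [61.1 59.6 12.7] 1496
wrist 20 [60.3 45.5  6.2] 2499
wrist 25 [57.6 48.5 30.2] 310
```

The rim is on the ribs and the beaker is now level to within half a degree. I'll relieve the press, then open.

servo_tool(deltas=[0,0,-0.004,0,0,0,-0.006,0,0,0,-0.006,0])

```text
t: 17.0
tcp_pos: [0.629, 0.0103, 0.0198]
ee_rot: [-180.0, 0.1, -168.3]
wrist_force: [2.5, -0.7, 4.3]
opening: 0.0497
grasp_force: 26.1
```

servo_tool(deltas=[0,0,0,0,0,0,0,0,0,0,0,0,0,0,0,0,0,0,0,0,0,0,0,0], hand=0.9)

```text
t: 17.75
tcp_pos: [0.628, 0.0104, 0.0192]
ee_rot: [-180.0, 0.0, -168.3]
wrist_force: [-0.4, 0.2, 0.2]
opening: 0.0771
grasp_force: 0.0
```

servo_tool(deltas=[0,0,-0.04,0,0,0,-0.1,0,0,0,-0.2,0,0,0,-0.3,0,0,0,-0.3,0])

```text
t: 18.38
tcp_pos: [0.6314, 0.0104, 0.1752]
ee_rot: [-179.9, 0.6, -168.3]
wrist_force: [0.4, -0.4, -1.2]
opening: 0.0771
grasp_force: 0.0
```

```bash
python3 - <<'E'
from wc import *
s,im,t,w,d=wcloud();print(s['t'],s['tcp_pos'],s['wrist_force'].round(1),s['opening'])
q=w[(np.hypot(w[...,0]-.6268,w[...,1]-.0104)<.04)&(w[...,2]>.07)&(w[...,2]<.1)]
A=np.c_[q[:,:2]-q[:,:2].mean(0),np.ones(len(q))];print(len(q),q.mean(0),np.linalg.lstsq(A,q[:,2],rcond=None)[0],cv2.minEnclosingCircle(q[:,:2].astype(np.float32)*1000))
im2,d2=manip.capture('side')
cv2.imwrite('pics/f.png',np.hstack([cv2.resize(im2[100:240,180:320],(400,400),interpolation=cv2.INTER_CUBIC),cv2.resize(im[60:344,114:398],(400,400))]))
E
```

```text
18.375 [0.63137235 0.01043099 0.1751711 ] [ 0.4 -0.4 -1.2] 0.07709060449212257
2238 [0.63070294 0.01023665 0.07993957] [0.02361412 0.00572473 0.07993957] ((632.2147216796875, 10.496960639953613), 25.152667999267578)
```

View pics/f.png

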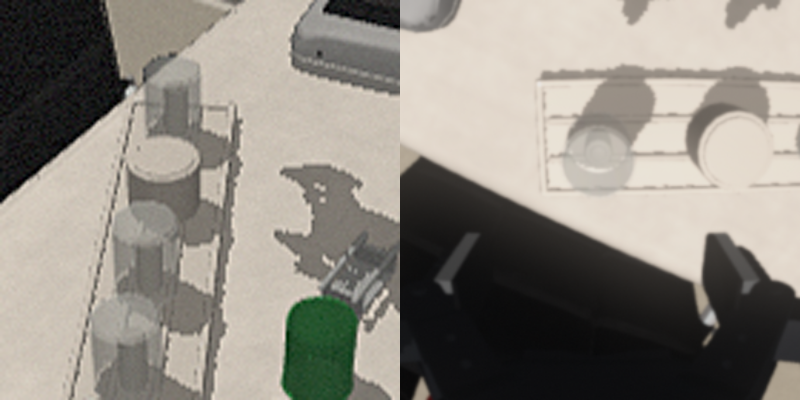

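The picture shows the beaker upside down over the slim post at place 1 (crop (172,95)), level, with the gripper clear above it. The other two beakers have not moved, so I'm handing in.

```bash
python3 -c "
from bench import manip;print(manip.close_job())"
```

```text
the job is handed in; nothing more can be done
None
```

The washed beaker stands upside down over the free slim post at place 1, with its rim level on the ribs. It was set down gently and released, and the two drying beakers were left untouched. I handed the job in at about 18.5 s of the 38 s allowed.

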